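Take the sprung fuse cap out of the bench supply

ROBOT

A 6-joint arm with a two-finger parallel gripper is mounted at the origin on a cart in front of the work surface, level with it; the furniture and walls round the work are solid. World frame = base frame: x ahead of the robot, y to its left, z up, the work surface at z = 0. Lengths are in m, angles in rad, forces in N, time in s.
With the tool pointing down it reaches from about 0.2 to 0.875 m from the base axis. Payload 3.4 kg.
Tool frame: the origin (TCP) lies on the mounting face of the last link; the fingertips stand 199 mm ahead of it and the grasp point (between the pads) lies 180 mm ahead of it; z points along the fingers, y is the line along which they close (so a half turn about z gives the same grasp; the last joint's range is limited). The gripper opens to 94 mm and grips with 3 to 60 N. Pads are 16 mm wide; open, the fingers measure 119 mm over their backs; the gripper's body (75 mm by 177 mm) begins 78 mm behind the grasp point.
Start: joints at [1.008, 0.276, 1.505, -0, 1.361, -0.121], TCP at [0.246, 0.52, 0.405] pointing down, gripper open.
Joint ranges: [-2.89, 2.89], [-0.75, 2.08], [0.22, 2.7], [-1.18, 4.32], [0.11, 2.71], [-2.7, 2.7]. Speed limits (rad/s): [2.57, 2.57, 3.14, 3.14, 3.14, 3.14].

INTERFACE

Orientations are given as a 3x3 rotation matrix whose columns are the frame's x, y, z axes.
In Python, from rig import robot, viewer gives the robot as it stands. The module is installed in compiled form; this text tells all that it offers.
- The arm moves only by the tool carry_out, never from a script. Its arguments are lists of equal length, an entry for each row: "translation": the shift along the tool's x, y, z in m, a list of three; "rot": the turn, a rotation vector about the tool's x, y, z in rad, a list of three. In form: {"translation": [[dx, dy, dz], ...], "rot": [[rx, ry, rz], ...]}. A call has 1 to 12 rows; each row is the pose to reach, as a shift and turn from the pose commanded when the call began, along the tool's axes at that moment; what a row does not reach only later rows make up. A row lasts 1/10 s, in which the tool goes at most 50 mm and 8.59 degrees, less where a joint would pass 70% of its speed; a pose out of reach is approached as far as the arm can. A call with a gripper value outside its range is refused whole. "gripper" is the finger opening in m, from 0 to 0.094, set as the call begins (left out, the last holds). The fingers move at their own pace and stop on an object; the grip force is fixed at half the most. Time passes only in rows, so rows that repeat a pose let the fingers close. It gives the time, the measured TCP pose, the force, the opening and the grip force at its end, in the units of the state.
- robot.state(): the state, without advancing time (a new reading comes with each control period).
- viewer.get_image(name): name is "scene" or "top"; returns the picture (400x640x3 uint8, red, green, blue); there is no depth.
- viewer.get_calibration(name): a dict with "fovy" (degrees; the focal length in pixels is half the picture's height over the tangent of half this angle, whatever the lens; pixels are square), "cx", "cy" (the principal point, pixels), "dist_coeffs" ([k1, k2, p1, p2, k3] as OpenCV has them; the pictures are not rectified), "view" (4x4, takes a point from world to camera coordinates). Camera axes: x right, y up, looking along -z (the intrinsics and any distortion apply to the point x, -y, -z); pixel columns grow to the right and rows downward; lengths in m; the calibration is good to about 2 mm. A picture is of the moment at which its call begins. get_calibration takes no time and is no camera call.
- robot.hand_in(): hands the job in; it is judged then, once.
The state is a dict: "clock": time; "joints": joint angles; "dq": joint speeds; "joint_efforts": joint torques, N m; "position": TCP position; "tcp_rot": TCP orientation; "force": force on the tool from outside, world axes, zero at the start; "wrist_torque": the same for the moment, N m; "gripper_width": finger opening in m; "finger_force": force on a finger pad.
Only numpy, scipy, OpenCV 4.12 (cv2) and the standard library are available. Lean on these libraries where they do the work, as an engineer would, in place of code of your own. Each camera call takes 0.05 s, during which the arm holds its last target. There are 200 camera calls.

TASK

Put the bench supply on standby by pressing its round dome key just until it clicks, and no further. Then open the bayonet fuse holder on its sloping panel: push the cap down against its spring, without forcing it, twist it anticlockwise until it comes free, draw it out and set it down gently, not dropped, in the clear open box. Leave everything else on the bench where it stands.

Things in the scene. Friction and masses are not known exactly. Their poses are not given: they have to be found in the camera images.
- supply: bench power supply, fixed, white wedge 160 x 200 x 127 mm, yawed up to 0.25 rad; its whole top is a flat panel sloping up at 30 deg away from the robot. Origin: centre of underside; x level to the back, y to the left, z up. In these axes the panel's outward normal is (-0.5, 0, 0.866), up-slope (0.866, 0, 0.5), panel centre (0, 0, 0.081). Besides key and fuse holder all fittings are flush.
- fuse_mouth (a point): on the axis of the fuse holder, at the top rim of its round collar (53 mm outside, rim 8 mm out of the panel), in the panel's right half. Axes level, as the supply's; the holder's axis is the panel normal. Two opposite slots in the collar let the cap's lugs out; over 100 N between cap and holder (ramming it, or twisting hard against the catch) counts as forcing it.
- fuse_seat (a point): on the holder's axis 6.5 mm outside fuse_mouth, where the locked cap's origin sits; axes level, as the supply's. Pushing the cap in meets a spring (6 N at first, 10 N at the bottom). The lugs clear the catch 4 mm in; the flange meets the collar 6.5 mm in. Kept at least 4.5 mm in, it turns 80 deg anticlockwise (seen onto the panel; 7 deg play, solid stop) to the slots, then pops up 10 mm.
- fuse_cap: loose black fuse cap, 50 g, 71 mm long, locked in the holder at the start. Origin: centre of its flange's underside; z is its axis, out of the holder; x lies along its grip bar. Flange: disc 42 mm across, z 0 to 5 mm, with room beside the bar for fingertips to push on. Locked, the bar's x points 40 deg clockwise of up-slope, looking onto the panel.
- cap_grip (a point): middle of the cap's grip bar, 16 mm above the cap's origin along its axis; axes as the cap's. Bar: 34 mm long (x), 12 mm thick (y), from z = 5 to 27 mm over the cap's origin.
- cap_foot (a point): lower end of the cap, 44 mm below the cap's origin; axes as the cap's. Below the flange: stem 22 mm across to z = -36 mm, steel fuse end 10 mm across to -44 mm, two steel lugs along +x and -x out to 18 mm radius, z = -22.5 to -16.5 mm (cap's frame). The foot is clear of the collar 38 mm above the locked position; draw straight along the axis.
- standby_key (a joint): travel of the standby key along the inward panel normal, m: 0 at rest, 0.007 at its hard stop. A sprung dome: the force rises to about 4.5 N at 1.5 mm, drops (the click) to about 2 N at 3.5 mm, then climbs to 5.5 N at 5 mm and more. It has clicked at 2.2 mm; it must never go past 5 mm. It springs back.
- key_top (a point): centre of the top of the standby key, a round grey key 24 mm across that stands 9 mm out of the panel in its left half, the only raised key; moves with the key; axes level, as the supply's. It is pressed along the panel normal.
- clear_box: loose clear acrylic box, open on top, 100 x 160 x 50 mm outside, walls and floor 3 mm, 0.2 kg. Origin: centre of the underside; x across its short side, y along its long side, z up. It stands left or right of the supply.
- carton_orange: closed carton 86 x 57 x 70 mm on the other side of the supply; origin: centre of underside; bystander, leave alone
- amber_bottle: small brown bottle 33 mm across, 68 mm high; origin: centre of underside; bystander, leave alone
- petri: closed round dish 91 mm across, 16 mm high, lying at the front right; origin: centre of underside; bystander, leave alone
- marker_blue: marker pen 132 mm long, 13 mm thick, lying at the front left; origin: middle of underside, y along it; bystander, leave alone
Mind the look-alikes: they are no part of the job. Leave any red or yellow look-alike of the fuse_cap alone.

How it is judged:
By the outcome, as a careful person would: the job done as asked, in the order asked, and still so for the second after the job is handed in, with the robot touching nothing.
It also fails if it takes over 58 s, if anything falls off the work surface, if the arm or the gripper's body presses on something with over 40 N, if the wrist force passes 120 N, or if a joint passes its speed limit or range.

## Working session

There is one attempt and no reset: what is moved stays moved. The work goes in short steps, Python scripts to look and compute and a tool call to move; the robot and the scene stay as the last step left them, time stands still between calls to the robot, and variables do not carry over. Pictures are saved under pics/ and viewed, at most 10 in all, crops included, and the job is handed in when it is done.

Besides the shell and the picture viewer there is one more tool, called as name(argument=value, ...) on one line, values as JSON. carry_out: Moves the arm, as the interface text tells. Its arguments: {"type":"object","properties":{"translation":{"type":"array"},"rot":{"type":"array"},"gripper":{"type":"number"}},"required":["translation","rot"]}

```bash
mkdir -p pics; python3 - <<'E'
from rig import robot, viewer
import cv2
for n in ("scene","top"):
    cv2.imwrite(f"pics/{n}0.png", viewer.get_image(n)[:,:,::-1])
    c=viewer.get_calibration(n); print(n,c)
print(robot.state())
E
```

```text
scene {'fovy': 54.437791380008406, 'cx': 324.32016023122526, 'cy': 195.66544014204698, 'dist_coeffs': array([0.01410225, 0.        , 0.        , 0.        , 0.        ]), 'view': array([[-0.68762321, -0.72571388, -0.02266471,  0.35353771],
       [ 0.31210802, -0.32362269,  0.89322838, -0.22950089],
       [-0.65556305,  0.60713073,  0.44903159, -0.83058647],
       [ 0.        ,  0.        ,  0.        ,  1.        ]])}
top {'fovy': 52.99524615835128, 'cx': 315.08810801726815, 'cy': 199.73020349948672, 'dist_coeffs': array([-0.0427428,  0.       ,  0.       ,  0.       ,  0.       ]), 'view': array([[ 0.02205685, -0.9993214 , -0.02949972,  0.00446227],
       [ 0.99796636,  0.02024267,  0.06044325, -0.4971834 ],
       [-0.05980508, -0.03077292,  0.99773563, -0.97923281],
       [ 0.        ,  0.        ,  0.        ,  1.        ]])}
{'clock': 0.1, 'joints': array([ 1.00799056e+00,  2.76532678e-01,  1.50595096e+00, -2.33024011e-05,
        1.36074826e+00, -1.21036917e-01]), 'dq': array([-1.53976482e-03,  5.07350219e-04, -2.66587687e-03, -2.29507977e-03,
       -1.25836857e-03,  9.98408275e-06]), 'joint_efforts': array([ 5.14900094e-04, -4.05459630e+01, -2.37782532e+01,  7.03113712e-02,
        2.99350941e-02, -6.24234599e-05]), 'position': array([0.24576749, 0.51963345, 0.40391262]), 'tcp_rot': array([[-9.03998836e-01,  4.27534060e-01, -8.55363620e-04],
       [ 4.27534879e-01,  9.03997771e-01, -1.39857175e-03],
       [ 1.75309749e-04, -1.63000501e-03, -9.99998656e-01]]), 'force': array([ 0.97053366,  0.10558922, -0.23325199]), 'wrist_torque': array([ 0.01873226, -0.01325789, -0.03072087]), 'finger_force': 0.0, 'gripper_width': 0.09371704622967415}
```

View pics/scene0.png

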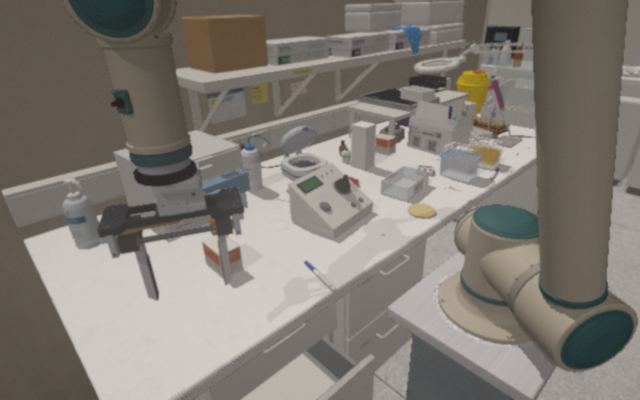

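View pics/top0.png

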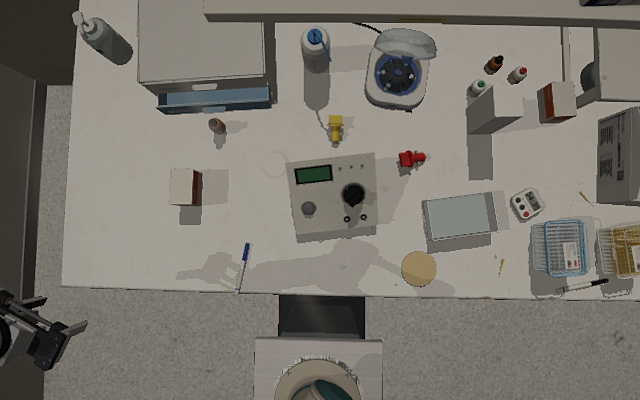

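```bash
python3 - <<'E'
import cv2
a=cv2.imread("pics/top0.png")[140:280,280:500]
cv2.imwrite("pics/top0c.png",cv2.resize(a,None,fx=3.6,fy=3.6,interpolation=cv2.INTER_CUBIC))
a=cv2.imread("pics/scene0.png")[140:250,280:440]
cv2.imwrite("pics/scene0c.png",cv2.resize(a,None,fx=5,fy=5,interpolation=cv2.INTER_CUBIC))
E
```

```text
(no output)
```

View pics/top0c.png

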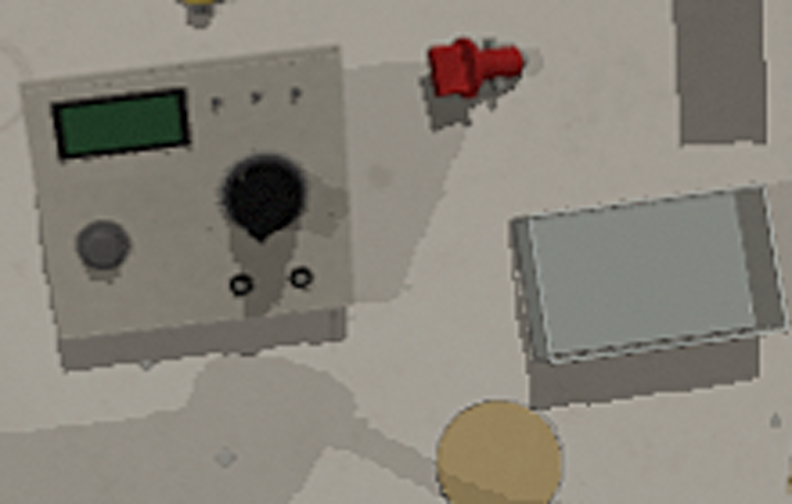

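View pics/scene0c.png

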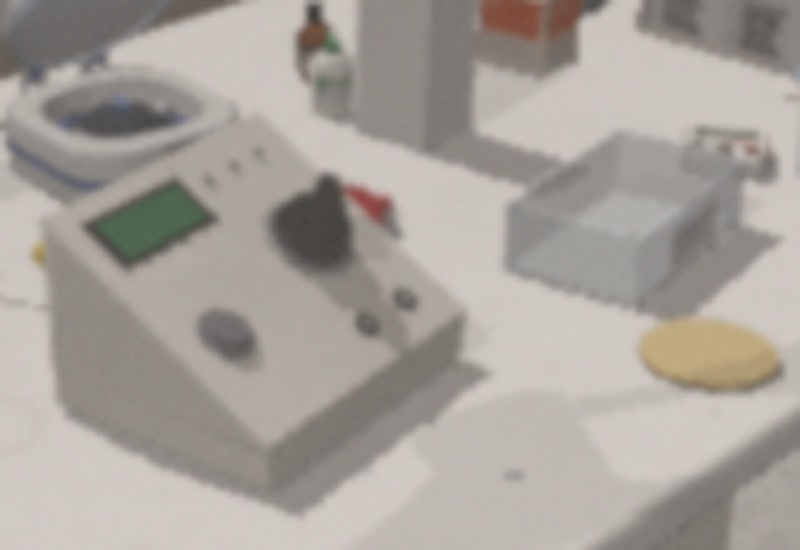

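```bash
cat > h.py <<'E'
import numpy as np, cv2
from scipy.optimize import least_squares, minimize
from scipy.spatial.transform import Rotation as Rn
from rig import robot, viewer
C={n:viewer.get_calibration(n) for n in("scene","top")}
def proj(n,P):
    c=C[n]; f=200/np.tan(np.radians(c["fovy"]/2)); V=c["view"].copy(); V=np.diag([1,-1,-1,1.])@V
    K=np.array([[f,0,c["cx"]],[0,f,c["cy"]],[0,0,1]])
    return cv2.projectPoints(np.asarray(P,float).reshape(-1,1,3),cv2.Rodrigues(V[:3,:3])[0],V[:3,3],K,c["dist_coeffs"])[0].reshape(-1,2)
def Rz(a): return Rn.from_euler("z",a).as_matrix()
RP=np.array([[.866025,0,-.5],[0,1,0],[.5,0,.866025]]) # panel: x upslope, y left, z normal
E
cat > fit.py <<'E'
from h import *
full=lambda uv,s,o:(np.array(uv,float)+.5)/s-.5+np.array(o)
top=full([(20,83),(340,47),(352,303),(62,338),(345,338),(65,370)],3.6,(280,140))
sc=full([(47,218),(248,117),(466,312),(270,452),(463,352),(270,488),(65,405)],5,(280,140))
bl,br,fr,fl=[.08,.1,.127],[.08,-.1,.127],[-.08,-.1,.035],[-.08,.1,.035]
mt=np.array([bl,br,fr,fl,[-.08,-.1,0],[-.08,.1,0]]); ms=np.array([bl,br,fr,fl,[-.08,-.1,0],[-.08,.1,0],[.08,.1,0]])
W=lambda p,m:m@Rz(p[2]).T+[p[0],p[1],0]
res=lambda p:np.r_[(proj("top",W(p,mt))-top).ravel(),(proj("scene",W(p,ms))-sc).ravel()]
s=least_squares(res,[.55,0,0],loss="soft_l1").x; print("supply",s); print(res(s).reshape(-1,2).round(1).tolist())
for n in("top","scene"):
    q=least_squares(lambda p:res(p)[:12] if n=="top" else res(p)[12:],s).x; print(n,q)
bt=full([(765,188),(512,220),(548,360),(787,328)],3.6,(280,140))
mb=np.array([[.05,-.08,.05],[.05,.08,.05],[-.05,.08,.05],[-.05,-.08,.05]])
rb=lambda p:(proj("top",W(p,mb))-bt).ravel()
b=least_squares(rb,[.5,-.3,0]).x; print("box",b,rb(b).round(1))
th=np.linspace(0,2*np.pi,40); cyl=lambda r,z0,z1:np.array([[r*np.cos(t),r*np.sin(t),z] for z in(z0,z1) for t in th])
cb,sb=np.cos(-np.radians(40)),np.sin(-np.radians(40))
bar=np.array([[x*cb-y*sb,x*sb+y*cb,z] for x in(-.017,.017) for y in(-.006,.006) for z in(.0195,.0415)])
parts={"fuse":[cyl(.0265,0,.008),cyl(.021,.0145,.0195),cyl(.011,0,.015),bar],"key":[cyl(.012,0,.009)]}
img={n:cv2.imread(f"pics/{n}0.png").astype(int) for n in("top","scene")}
def sil(n,k,ab):
    m=np.zeros((1600,2560),np.uint8)
    for p in parts[k]:
        P=(p+[ab[0],ab[1],0])@RP.T+[0,0,.081]; uv=proj(n,W(s,P))
        h=cv2.convexHull(((uv+.5)*4*16).astype(np.int32)-8); cv2.fillConvexPoly(m,h,255,shift=4)
    return cv2.resize(m,(640,400),interpolation=cv2.INTER_AREA)/255.
for k,g in(("fuse",(.01,-.045)),("key",(-.02,.055))):
  for ns in(("top","scene"),("top",),("scene",)):
    def cost(ab):
        t=0
        for n in ns:
            I=img[n].mean(2); S0=sil(n,k,g); ys,xs=np.where(S0>0); y0,y1,x0,x1=ys.min()-8,ys.max()+9,xs.min()-8,xs.max()+9
            m=sil(n,k,ab)[y0:y1,x0:x1]; J=I[y0:y1,x0:x1]
            # darkness, relative to object tone
            lo,hi=((45,100) if k=="fuse" else (90,135)) 
            D=np.clip((hi-J)/(hi-lo),0,1); t+=((D-m)**2).sum()
        return t
    r=minimize(cost,g,method="Nelder-Mead",options=dict(initial_simplex=[g,(g[0]+.01,g[1]),(g[0],g[1]+.01)],xatol=1e-4,fatol=1e-3))
    print(k,ns,r.x.round(4),r.fun)
    if len(ns)==2: print("  world on panel",W(s,(np.r_[r.x,0]@RP.T+[0,0,.081])[None]))
print(img["top"][208,300:320].mean(1)); print(img["top"][194,335:372].mean(1)); print(img["scene"][206,316:334].mean(1))
E
python3 fit.py
```

```text
supply [ 0.50509908 -0.02856925  0.13696983]
[[-0.8, 0.2], [0.1, -0.5], [0.5, 0.5], [-1.2, 0.3], [0.7, -9.2], [-0.9, -8.9], [-0.4, -0.2], [2.7, -1.4], [1.0, -1.0], [0.4, -1.4], [1.2, 1.0], [0.5, 2.3], [-1.3, 1.2]]
top [ 0.49850296 -0.02940698  0.13315305]
scene [ 0.50778854 -0.02840088  0.15225925]
box [ 0.46397732 -0.33364027  0.16346946] [-1.4 -1.7  2.7 -1.1 -0.7  1.8 -0.5  1. ]
fuse ('top', 'scene') [-0.0009 -0.0458] 117.07953050479631
  world on panel [[ 0.51054341 -0.07407409  0.08052659]]
fuse ('top',) [-0.001  -0.0458] 11.715372663406637
fuse ('scene',) [-0.0001 -0.0455] 104.04872251931076
key ('top', 'scene') [-0.0277  0.0667] 178.27041071572663
  world on panel [[0.47223507 0.0342457  0.06715551]]
key ('top',) [-0.0202  0.0627] 157.66921611346064
key ('scene',) [-0.0291  0.0691] 13.35285080287259
[115.33333333  81.66666667  57.          63.          70.33333333
  64.66666667  66.          65.          65.66666667  63.66666667
  63.          66.33333333  59.          60.          62.66666667
  55.33333333  88.66666667 117.66666667 124.         120.66666667]
[119.33333333 119.33333333 119.         120.33333333 115.66666667
  98.33333333  82.33333333  51.66666667  22.           7.66666667
  10.66666667  11.          12.33333333  10.33333333   9.33333333
   9.66666667  14.66666667  17.66666667  11.66666667  16.33333333
  14.          12.          18.          13.66666667  13.
   3.66666667  19.           2.33333333  17.33333333  50.33333333
  84.33333333 105.         107.         104.66666667 102.66666667
 102.33333333 101.66666667]
[169.66666667 168.33333333 163.         144.         119.
 111.66666667 108.66666667 107.         110.         111.33333333
 110.33333333 109.33333333 109.         112.66666667 129.66666667
 155.66666667 166.33333333 169.        ]
```

```bash
python3 - <<'E'
s=open("fit.py").read()
s=s.replace("(352,303),(62,338),(345,338),(65,370)]","(352,303),(62,338)]").replace("mt=np.array([bl,br,fr,fl,[-.08,-.1,0],[-.08,.1,0]])","mt=np.array([bl,br,fr,fl])").replace("[:12]","[:8]").replace("[12:]","[8:]")
s=s.replace("(512,220)","(530,220)")
s=s.replace("rb=lambda p:(proj(\"top\",W(p,mb))-bt).ravel()","bs=full([(620,130),(508,203),(640,243),(740,170)],5,(280,140))\nmb2=mb[[1,2,3,0]]\nrb=lambda p:np.r_[(proj('top',W(p,mb))-bt).ravel(),(proj('scene',W(p,mb[[1,2,3,0]]))-bs).ravel()]")
s=s.replace("((45,100) if k==\"fuse\" else (90,135))","{'fusetop':(15,105),'fusescene':(60,130),'keytop':(66,116),'keyscene':(111,165)}[k+n]")
s=s[:s.index("print(img[")]
open("fit.py","w").write(s)
E
python3 fit.py
```

```text
supply [ 0.5061315  -0.02873672  0.1389664 ]
[[-0.8, -0.2], [0.1, -1.0], [0.7, -0.0], [-1.0, -0.1], [-0.6, -0.3], [2.4, -1.5], [0.8, -1.2], [0.3, -1.6], [1.0, 0.9], [0.4, 2.2], [-1.4, 1.1]]
top [ 0.50540194 -0.02933445  0.1367546 ]
scene [ 0.50778854 -0.02840088  0.15225925]
box [ 0.46604628 -0.33600049 -0.01668878] [  3.8   3.2   2.   -8.1  -3.9  -4.9  -2.9   6.4 -24.6  12.2  22.    6.7
  24.4 -15.6 -19.5  -8.7]
fuse ('top', 'scene') [-0.002 -0.045] 61.605829264651874
  world on panel [[ 0.51067076 -0.07355022  0.08001155]]
fuse ('top',) [-0.0024 -0.0456] 17.955314575115935
fuse ('scene',) [-0.0008 -0.041 ] 39.16516802799551
key ('top', 'scene') [-0.0257  0.0656] 104.24705851384584
  world on panel [[0.47501589 0.03315349 0.0681582 ]]
key ('top',) [-0.0236  0.0628] 65.26630034602076
key ('scene',) [-0.0296  0.0692] 30.11370885630672
```

```bash
sed -i "s/W(p,mb\[\[1,2,3,0\]\])/W(p,mb)/" fit.py; cat >> fit.py <<'E'
out=[]
for n,(x,y),f in(("top",(285,150),4),("scene",(285,155),4)):
    a=cv2.resize(cv2.imread(f"pics/{n}0.png")[y:y+100,x:x+100],None,fx=f,fy=f,interpolation=cv2.INTER_CUBIC)
    for k,ab,col in(("fuse",(-.0024,-.0456),(0,255,0)),("key",(-.0236,.0628),(0,255,255)),("key",(-.0276,.067),(255,0,255))):
        m=(cv2.resize(sil(n,k,ab)[y:y+100,x:x+100],None,fx=f,fy=f)>.5).astype(np.uint8)
        cv2.drawContours(a,cv2.findContours(m,0,1)[0],-1,col,1)
    for k in range(2):
        P=W(s,np.array([bl,br,fr,fl])); uv=((proj(n,P)-(x,y)+.5)*f).astype(int); cv2.polylines(a,[uv],True,(255,0,0),1)
    out.append(a)
cv2.imwrite("pics/ov.png",np.hstack(out))
E
python3 fit.py | grep -A1 box
```

```text
box [ 0.46464968 -0.33532218  0.15053208] [-0.4 -1.6 -1.4 -1.8 -0.4  1.1 -0.   1.2  0.2 -0.8 -0.2 -0.3  0.9 -0.9
  2.4 -2.6]
```

View pics/ov.png

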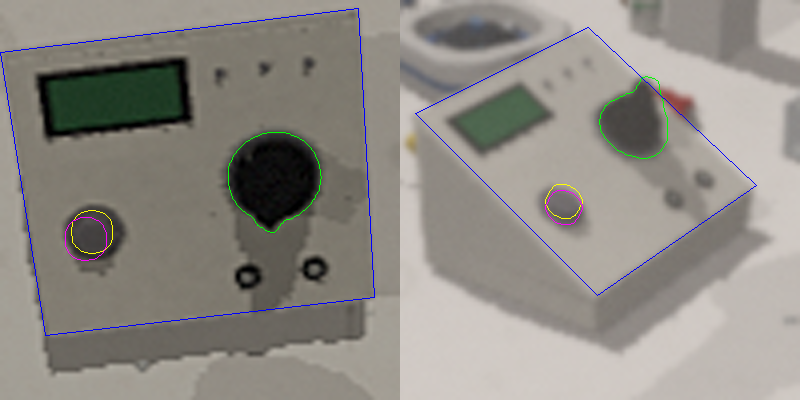

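```bash
cat >> h.py <<'E'
S=np.array([.506,-.0288,.140]); A=Rz(S[2])
KEY=np.array([-.0255,.064,.009]); CAP=np.array([-.0022,-.0455,.0145])  # panel coords (cap: origin locked)
RW=A@RP
def P2W(p): return A@(RP@np.asarray(p)+[0,0,.081])+[S[0],S[1],0]
def toolR(phi): # tool z into panel, tool y at angle phi from up-slope (toward left)
    y=np.array([np.cos(phi),np.sin(phi),0]); z=np.array([0,0,-1.]); return RW@np.c_[np.cross(y,z),y,z]
def rel(p,R):
    s=robot.state(); r=s["tcp_rot"]
    print("t",round(float(s["clock"]),2),"shift",(r.T@(p-s["position"])).round(4).tolist(),"rot",Rn.from_matrix(r.T@R).as_rotvec().round(4).tolist(),
      "j",s["joints"].round(2).tolist(),"Fpanel",(RW.T@s["force"]).round(2).tolist(),"w",round(float(s["gripper_width"]),4))
E
python3 - <<'E'
from h import *
R=toolR(np.radians(50)); p=P2W(KEY+[0,0,.199+.03]); print(p,P2W(KEY)); rel(p,R)
E
```

```text
[0.35736597 0.01488657 0.27436395] [0.4707457  0.03086426 0.07604423]
t 0.1 shift [-0.3167, -0.4084, 0.1302] rot [-0.3145, -0.4203, 0.114] j [1.01, 0.28, 1.51, -0.0, 1.36, -0.12] Fpanel [0.73, -0.03, -0.69] w 0.0937
```

carry_out(translation=[[-0.026, -0.034, 0.011], [-0.053, -0.068, 0.022], [-0.079, -0.102, 0.033], [-0.106, -0.136, 0.043], [-0.132, -0.17, 0.054], [-0.158, -0.204, 0.065], [-0.185, -0.238, 0.076], [-0.211, -0.272, 0.087], [-0.238, -0.306, 0.098], [-0.264, -0.34, 0.108], [-0.29, -0.374, 0.119], [-0.3167, -0.4084, 0.13]], rot=[[-0.026, -0.035, 0.0095], [-0.052, -0.07, 0.019], [-0.079, -0.105, 0.0285], [-0.105, -0.14, 0.038], [-0.131, -0.175, 0.0475], [-0.157, -0.21, 0.057], [-0.183, -0.245, 0.0665], [-0.21, -0.28, 0.076], [-0.236, -0.315, 0.0855], [-0.262, -0.35, 0.095], [-0.288, -0.385, 0.1045], [-0.3145, -0.4203, 0.114]], gripper=0)

```text
clock: 1.3
position: [0.3511, 0.0474, 0.282]
tcp_rot: [[-0.763, 0.445, 0.468], [0.537, 0.84, 0.078], [-0.358, 0.311, -0.88]]
force: [-0.1, 1.0, -0.5]
gripper_width: 0.0022
finger_force: 0.0
```

```bash
python3 - <<'E'
from h import *
t=viewer.get_image("top"); s=viewer.get_image("scene")
R=toolR(np.radians(50)); rel(P2W(KEY+[0,0,.199+.03]),R)
tip=lambda st:st["position"]+st["tcp_rot"][:,2]*.199
st=robot.state(); print(tip(st),[proj(n,tip(st)).round(1).tolist() for n in C])
a=cv2.resize(t[150:250,285:385,::-1],None,fx=4,fy=4,interpolation=2); b=cv2.resize(s[155:255,285:385,::-1],None,fx=4,fy=4,interpolation=2)
for im,n,o in((a,"top",(285,150)),(b,"scene",(285,155))):
    for P,c in((tip(st),(0,0,255)),(P2W(KEY),(0,255,0)),(P2W(CAP+[0,0,.027]),(255,255,0))):
        u=((proj(n,P)[0]-o+.5)*4).astype(int); cv2.drawMarker(im,tuple(map(int,u)),c,0,14,1)
cv2.imwrite("pics/k1.png",np.hstack([a,b]))
E
```

```text
t 1.4 shift [-0.0191, -0.0262, 0.0068] rot [-0.0119, -0.0309, -0.0004] j [-0.14, -0.05, 2.31, 0.35, 0.43, -1.45] Fpanel [-0.98, 0.78, -0.36] w 0.0004
[0.44429028 0.06191585 0.10630939] [[[324.6, 201.6]], [[292.5, 220.2]]]
```

View pics/k1.png

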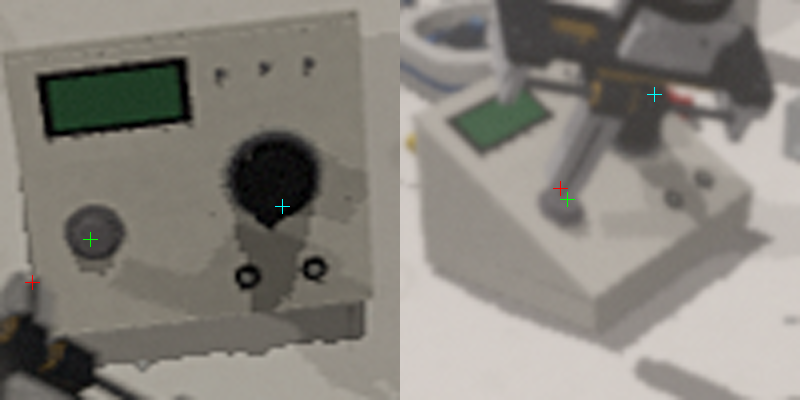

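carry_out(translation=[[-0.0191, -0.0262, 0.007], [-0.0191, -0.0262, 0.015], [-0.0191, -0.0262, 0.026], [-0.0191, -0.0262, 0.026]], rot=[[-0.012, -0.031, 0], [-0.012, -0.031, 0], [-0.012, -0.031, 0], [-0.012, -0.031, 0]])

```text
clock: 1.8
position: [0.3664, 0.0197, 0.2574]
tcp_rot: [[-0.751, 0.438, 0.493], [0.539, 0.839, 0.075], [-0.381, 0.322, -0.867]]
force: [-0.1, -0.4, -0.2]
gripper_width: 0.0007
finger_force: 0.0
```

```bash
python3 - <<'E'
from h import *
R=toolR(np.radians(50)); rel(P2W(KEY+[0,0,.199]),R)
E
```

```text
t 1.8 shift [-0.0024, -0.0026, 0.0105] rot [0.0029, -0.0044, 0.0061] j [-0.24, 0.02, 2.35, 0.6, 0.34, -1.78] Fpanel [-0.22, -0.41, -0.11] w 0.0007
```

carry_out(translation=[[-0.0024, -0.0026, 0.003], [-0.0024, -0.0026, 0.006], [-0.0024, -0.0026, 0.006]], rot=[[0.003, -0.004, 0.006], [0.003, -0.004, 0.006], [0.003, -0.004, 0.006]])

```text
clock: 2.1
position: [0.3702, 0.0162, 0.2531]
tcp_rot: [[-0.746, 0.443, 0.497], [0.543, 0.837, 0.069], [-0.386, 0.321, -0.865]]
force: [-0.1, 0.0, 0.5]
gripper_width: 0.0006
finger_force: 0.0
```

```bash
python3 - <<'E'
from h import *
R=toolR(np.radians(50)); rel(P2W(KEY+[0,0,.199]),R)
E
```

```text
t 2.1 shift [0.0008, -0.0, 0.0051] rot [0.0006, 0.0028, 0.0011] j [-0.24, 0.03, 2.35, 0.63, 0.32, -1.82] Fpanel [0.15, 0.06, 0.45] w 0.0006
```

carry_out(translation=[[0, 0, 0.001], [0, 0, 0.002], [0, 0, 0.002]], rot=[[0, 0, 0], [0, 0, 0], [0, 0, 0]])

```text
clock: 2.4
position: [0.3711, 0.016, 0.2514]
tcp_rot: [[-0.745, 0.444, 0.498], [0.544, 0.837, 0.068], [-0.386, 0.321, -0.865]]
force: [-0.2, 0.2, 0.9]
gripper_width: 0.0001
finger_force: 0.0
```

carry_out(translation=[[0, 0, 0.001], [0, 0, 0.001]], rot=[[0, 0, 0], [0, 0, 0]])

```text
clock: 2.6
position: [0.3717, 0.016, 0.2505]
tcp_rot: [[-0.745, 0.444, 0.497], [0.544, 0.836, 0.068], [-0.386, 0.321, -0.865]]
force: [-0.9, -0.2, -0.1]
gripper_width: 0.0003
finger_force: 0.0
```

carry_out(translation=[[0, 0, 0.001], [0, 0, 0.001]], rot=[[0, 0, 0], [0, 0, 0]])

```text
clock: 2.8
position: [0.3722, 0.0161, 0.2495]
tcp_rot: [[-0.745, 0.444, 0.497], [0.544, 0.836, 0.068], [-0.386, 0.321, -0.865]]
force: [-0.2, 0.2, -0.6]
gripper_width: 0.0006
finger_force: 0.0
```

```bash
python3 - <<'E'
from h import *
rel(P2W(KEY+[0,0,.199]),toolR(np.radians(50)))
E
```

```text
t 2.8 shift [0.0009, 0.0004, 0.0011] rot [0.0001, 0.003, 0.0004] j [-0.24, 0.04, 2.35, 0.66, 0.31, -1.84] Fpanel [-0.44, 0.2, -0.43] w 0.0006
```

carry_out(translation=[[0, 0, 0.001], [0, 0, 0.001]], rot=[[0, 0, 0], [0, 0, 0]])

```text
clock: 3.0
position: [0.3727, 0.0162, 0.2487]
tcp_rot: [[-0.745, 0.444, 0.497], [0.544, 0.836, 0.068], [-0.386, 0.321, -0.865]]
force: [-0.1, -0.7, 1.9]
gripper_width: 0.0004
finger_force: 0.6
```

carry_out(translation=[[0, 0, 0.0005], [0, 0, 0.0005]], rot=[[0, 0, 0], [0, 0, 0]])

```text
clock: 3.2
position: [0.3729, 0.0162, 0.2484]
tcp_rot: [[-0.745, 0.444, 0.498], [0.544, 0.837, 0.068], [-0.386, 0.321, -0.865]]
force: [-1.9, -0.7, 3.0]
gripper_width: 0.0007
finger_force: 1.3
```

carry_out(translation=[[0, 0, 0.0008], [0, 0, 0.0008]], rot=[[0, 0, 0], [0, 0, 0]])

```text
clock: 3.4
position: [0.3733, 0.0163, 0.2477]
tcp_rot: [[-0.745, 0.444, 0.498], [0.544, 0.837, 0.068], [-0.386, 0.321, -0.865]]
force: [-1.8, -1.2, 3.4]
gripper_width: 0.0005
finger_force: 2.2
```

```bash
python3 - <<'E'
from h import *
rel(P2W(KEY+[0,0,.199]),toolR(np.radians(50)))
E
```

```text
t 3.4 shift [0.0009, 0.0003, -0.0011] rot [0.0002, 0.0032, 0.0006] j [-0.24, 0.05, 2.36, 0.67, 0.3, -1.85] Fpanel [-0.01, -0.9, 3.92] w 0.0005
```

carry_out(translation=[[0, 0, 0.0007], [0, 0, 0.0007]], rot=[[0, 0, 0], [0, 0, 0]])

```text
clock: 3.6
position: [0.3737, 0.0163, 0.247]
tcp_rot: [[-0.745, 0.444, 0.498], [0.544, 0.836, 0.068], [-0.386, 0.321, -0.865]]
force: [-2.4, -1.0, 4.5]
gripper_width: 0.0003
finger_force: 2.0
```

```bash
python3 - <<'E'
from h import *
rel(P2W(KEY+[0,0,.199]),toolR(np.radians(50)))
E
```

```text
t 3.6 shift [0.0009, 0.0003, -0.0019] rot [0.0001, 0.0032, 0.0005] j [-0.24, 0.05, 2.36, 0.67, 0.3, -1.86] Fpanel [0.07, -0.61, 5.13] w 0.0003
```

carry_out(translation=[[0, 0, 0.0005], [0, 0, 0.0005]], rot=[[0, 0, 0], [0, 0, 0]])

```text
clock: 3.8
position: [0.374, 0.0163, 0.2466]
tcp_rot: [[-0.745, 0.444, 0.497], [0.544, 0.836, 0.068], [-0.386, 0.321, -0.865]]
force: [-1.2, -0.7, 2.0]
gripper_width: 0.0005
finger_force: 1.5
```

```bash
python3 - <<'E'
from h import *
rel(P2W(KEY+[0,0,.199]),toolR(np.radians(50)))
E
```

```text
t 3.8 shift [0.001, 0.0004, -0.0024] rot [0.0001, 0.0031, 0.0004] j [-0.24, 0.05, 2.36, 0.68, 0.3, -1.86] Fpanel [-0.07, -0.48, 2.36] w 0.0005
```

carry_out(translation=[[0, 0, 0.0002], [0, 0, 0.0002]], rot=[[0, 0, 0], [0, 0, 0]])

```text
clock: 4.0
position: [0.3741, 0.0164, 0.2464]
tcp_rot: [[-0.745, 0.444, 0.497], [0.544, 0.837, 0.068], [-0.386, 0.321, -0.865]]
force: [-1.1, 0.1, 1.6]
gripper_width: 0.0002
finger_force: 1.3
```

```bash
sed -i 's/^KEY=/KEY=/; s/,.0145\])/,.0152])/' h.py; python3 - <<'E'
from h import *
print(P2W(CAP)); rel(P2W(CAP+[0,0,.027+.02+.199]),toolR(np.radians(50)))
E
```

```text
[ 0.50293696 -0.07518122  0.09306358]
t 4.0 shift [-0.0874, -0.0686, -0.0555] rot [0.0001, 0.0031, 0.0005] j [-0.24, 0.05, 2.36, 0.68, 0.3, -1.86] Fpanel [-0.1, 0.3, 1.95] w 0.0002
```

carry_out(translation=[[0, 0, -0.03], [0, 0, -0.056], [-0.015, -0.012, -0.056], [-0.03, -0.024, -0.056], [-0.045, -0.036, -0.056], [-0.06, -0.048, -0.056], [-0.075, -0.06, -0.056], [-0.0874, -0.0686, -0.0555], [-0.0874, -0.0686, -0.0555], [-0.0874, -0.0686, -0.0555], [-0.0874, -0.0686, -0.0555], [-0.0874, -0.0686, -0.0555]], rot=[[0, 0, 0], [0, 0, 0.14], [0, 0, 0.28], [0, 0, 0.42], [0, 0, 0.56], [0, 0, 0.7], [0, 0, 0.84], [0, 0, 0.98], [0, 0, 1.12], [0, 0, 1.26], [0, 0, 1.4], [0, 0, 1.54]], gripper=0.05)

```text
clock: 5.2
position: [0.381, -0.0923, 0.3058]
tcp_rot: [[0.425, 0.756, 0.497], [0.85, -0.523, 0.069], [0.312, 0.393, -0.865]]
force: [-0.1, 0.1, -0.8]
gripper_width: 0.0501
finger_force: 0.0
```

```bash
python3 - <<'E'
from h import *
rel(P2W(CAP+[0,0,.027+.02+.199]),toolR(np.radians(-130)))
E
```

```text
t 5.2 shift [0.0001, 0.0002, -0.0002] rot [0.0018, -0.0018, 1.596] j [-0.58, -0.01, 2.21, 0.6, 0.62, -0.49] Fpanel [-0.46, 0.12, -0.68] w 0.0501
```

carry_out(translation=[[0, 0, 0], [0, 0, 0], [0, 0, 0], [0, 0, 0], [0, 0, 0], [0, 0, 0], [0, 0, 0], [0, 0, 0], [0, 0, 0], [0, 0, 0], [0, 0, 0], [0, 0, 0]], rot=[[0, 0, 0.14], [0, 0, 0.28], [0, 0, 0.42], [0, 0, 0.56], [0, 0, 0.7], [0, 0, 0.84], [0, 0, 0.98], [0, 0, 1.12], [0, 0, 1.26], [0, 0, 1.4], [0, 0, 1.54], [0, 0, 1.596]])

```text
clock: 6.4
position: [0.3811, -0.0923, 0.3058]
tcp_rot: [[0.746, -0.443, 0.497], [-0.542, -0.837, 0.069], [0.386, -0.321, -0.865]]
force: [-0.7, -0.6, -0.5]
gripper_width: 0.05
finger_force: 0.0
```

```bash
python3 - <<'E'
from h import *
t=viewer.get_image("top"); s=viewer.get_image("scene")
rel(P2W(CAP+[0,0,.005+.199]),toolR(np.radians(-130)))
st=robot.state(); R=st["tcp_rot"]
a=cv2.resize(t[150:250,285:385,::-1],None,fx=4,fy=4,interpolation=2); b=cv2.resize(s[125:225,305:405,::-1],None,fx=4,fy=4,interpolation=2)
tips=[st["position"]+R@[0,y,.199] for y in(-.025,.025)]
bar=[P2W(CAP+[.017*k*np.cos(np.radians(-40)),.017*k*np.sin(np.radians(-40)),.027]) for k in(-1,1)]
for im,n,o in((a,"top",(285,150)),(b,"scene",(305,125))):
    for L,c in((tips,(0,0,255)),(bar,(255,255,0))):
      for P in L:
        u=((proj(n,P)[0]-o+.5)*4).astype(int); cv2.drawMarker(im,tuple(map(int,u)),c,0,10,1)
cv2.imwrite("pics/c1.png",np.hstack([a,b]))
E
```

```text
t 6.5 shift [0.0001, -0.0, 0.0418] rot [-0.0001, -0.0024, 0.0062] j [-0.58, -0.01, 2.21, 0.6, 0.62, 1.1] Fpanel [-0.78, 1.33, -0.23] w 0.0495
```

View pics/c1.png

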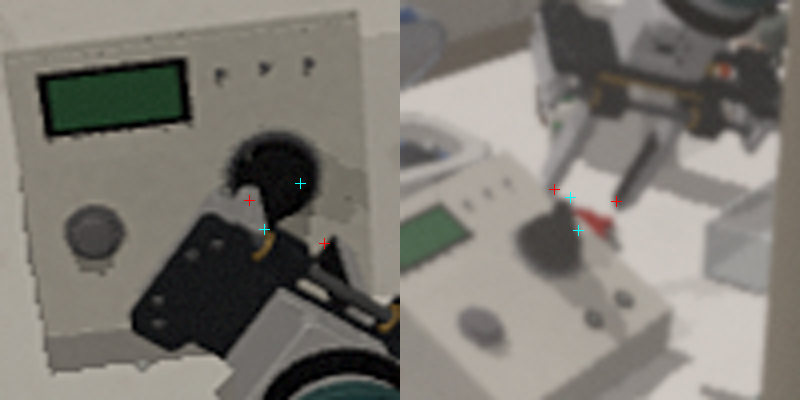

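carry_out(translation=[[0, 0, 0.012], [0, 0, 0.02], [0, 0, 0.026], [0, 0, 0.032], [0, 0, 0.037], [0, 0, 0.037]], rot=[[0, 0, 0.006], [0, 0, 0.006], [0, 0, 0.006], [0, 0, 0.006], [0, 0, 0.006], [0, 0, 0.006]], gripper=0.032)

```text
clock: 7.1
position: [0.3996, -0.0897, 0.2735]
tcp_rot: [[0.746, -0.444, 0.497], [-0.544, -0.836, 0.069], [0.385, -0.321, -0.865]]
force: [0.3, -0.9, 1.2]
gripper_width: 0.032
finger_force: 0.0
```

```bash
python3 - <<'E'
from h import *
rel(P2W(CAP+[0,0,.005+.199]),toolR(np.radians(-130)))
E
```

```text
t 7.1 shift [0.0002, -0.0, 0.0044] rot [-0.0001, -0.0018, 0.0001] j [-0.54, 0.07, 2.24, 0.69, 0.52, 1.04] Fpanel [0.77, -0.93, 0.9] w 0.032
```

carry_out(translation=[[0, 0, 0.002], [0, 0, 0.002], [0, 0, 0.002]], rot=[[0, 0, 0], [0, 0, 0], [0, 0, 0]], gripper=0.016)

```text
clock: 7.4
position: [0.4005, -0.0897, 0.2725]
tcp_rot: [[0.745, -0.444, 0.498], [-0.544, -0.836, 0.068], [0.386, -0.321, -0.865]]
force: [-0.8, -0.5, 0.1]
gripper_width: 0.0162
finger_force: 0.0
```

```bash
cat >> h.py <<'E'
def rd(): 
    s=robot.state(); print(round(float(s["clock"]),2),"Ftool",(s["tcp_rot"].T@s["force"]).round(1),"Ttool",(s["tcp_rot"].T@s["wrist_torque"]).round(2),"Fpan",(RW.T@s["force"]).round(1),"w",round(float(s["gripper_width"]),4),"ff",s["finger_force"],"tip cap-frame",(RW.T@(s["position"]+.199*s["tcp_rot"][:,2]-P2W(CAP))).round(4),"j",s["joints"].round(2))
E
python3 -c "
from h import *
rd()"
```

```text
7.4 Ftool [-0.3  0.7 -0.6] Ttool [-0.14 -0.3   0.02] Fpan [-0.7 -0.4  0.6] w 0.0162 ff 0.0 tip cap-frame [ 0.0007 -0.0005  0.0082] j [-0.54  0.07  2.24  0.69  0.51  1.03]
```

carry_out(translation=[[0, 0, 0.001], [0, 0, 0.002], [0, 0, 0.002]], rot=[[0, 0, 0], [0, 0, 0], [0, 0, 0]], gripper=0)

```text
clock: 7.7
position: [0.4015, -0.0895, 0.271]
tcp_rot: [[0.745, -0.444, 0.498], [-0.544, -0.836, 0.068], [0.386, -0.322, -0.864]]
force: [-3.0, 1.1, 6.3]
gripper_width: 0.0123
finger_force: 29.9
```

```bash
python3 -c "
from h import *
rd()"
```

```text
7.7 Ftool [-0.4 -1.6 -6.9] Ttool [-0.04 -0.44  0.02] Fpan [0.7 1.5 6.9] w 0.0123 ff 29.938209056854248 tip cap-frame [ 0.0009 -0.0004  0.0063] j [-0.54  0.07  2.24  0.7   0.51  1.03]
```

carry_out(translation=[[0, 0, 0.0012], [0, 0, 0.0024], [0, 0, 0.0035], [0, 0, 0.0045], [0, 0, 0.0045]], rot=[[0, 0, 0], [0, 0, 0], [0, 0, 0], [0, 0, 0], [0, 0, 0]])

```text
clock: 8.2
position: [0.4037, -0.0891, 0.2671]
tcp_rot: [[0.745, -0.444, 0.498], [-0.544, -0.836, 0.068], [0.386, -0.322, -0.864]]
force: [-4.6, 1.0, 7.4]
gripper_width: 0.012
finger_force: 29.9
```

```bash
python3 -c "
from h import *
rd()"
```

```text
8.2 Ftool [-1.2 -1.2 -8.6] Ttool [-0.08 -0.46  0.05] Fpan [-0.2  1.6  8.6] w 0.012 ff 29.943711161613464 tip cap-frame [ 0.0009 -0.0004  0.0019] j [-0.54  0.08  2.24  0.71  0.5   1.01]
```

carry_out(translation=[[0, 0, 0.0005], [0, 0, 0.001], [0, 0, 0.001]], rot=[[0, 0, 0], [0, 0, 0], [0, 0, 0]])

```text
clock: 8.5
position: [0.4041, -0.089, 0.2664]
tcp_rot: [[0.745, -0.444, 0.498], [-0.544, -0.836, 0.068], [0.387, -0.322, -0.864]]
force: [-4.6, 0.5, 8.2]
gripper_width: 0.0116
finger_force: 30.0
```

```bash
python3 -c "
from h import *
rd()"
```

```text
8.5 Ftool [-0.6 -1.  -9.4] Ttool [-0.01 -0.49  0.03] Fpan [0.2 1.2 9.4] w 0.0116 ff 29.970646798610687 tip cap-frame [ 0.0009 -0.0003  0.001 ] j [-0.53  0.08  2.24  0.72  0.5   1.01]
```

carry_out(translation=[[0, 0, 0], [0, 0, 0], [0, 0, 0], [0, 0, 0]], rot=[[0, 0, -0.1], [0, 0, -0.2], [0, 0, -0.3], [0, 0, -0.4]])

```text
clock: 8.9
position: [0.4043, -0.0894, 0.2665]
tcp_rot: [[0.859, -0.115, 0.499], [-0.171, -0.983, 0.067], [0.483, -0.143, -0.864]]
force: [-4.5, -0.4, 6.9]
gripper_width: 0.0122
finger_force: 30.0
```

```bash
python3 -c "
from h import *
rd()"
```

```text
8.9 Ftool [-0.5 -0.  -8.2] Ttool [-0.04 -0.4  -0.  ] Fpan [-0.5  0.2  8.2] w 0.0122 ff 29.968648552894592 tip cap-frame [ 0.0012 -0.0009  0.0011] j [-0.53  0.08  2.24  0.72  0.49  0.61]
```

carry_out(translation=[[0, 0, 0], [0, 0, 0], [0, 0, 0], [0, 0, 0], [0, 0, 0], [0, 0, 0], [0, 0, 0], [0, 0, 0]], rot=[[0, 0, -0.13], [0, 0, -0.26], [0, 0, -0.39], [0, 0, -0.52], [0, 0, -0.65], [0, 0, -0.78], [0, 0, -0.9], [0, 0, -0.95]])

```text
clock: 9.7
position: [0.4045, -0.0896, 0.2667]
tcp_rot: [[0.594, 0.631, 0.499], [0.699, -0.712, 0.066], [0.397, 0.31, -0.864]]
force: [-4.6, 0.1, 8.7]
gripper_width: 0.0116
finger_force: 30.0
```

```bash
python3 -c "
from h import *
rd()"
```

```text
9.7 Ftool [ 0.8 -0.3 -9.8] Ttool [ 0.1  -0.23 -0.03] Fpan [0.4 0.8 9.8] w 0.0116 ff 29.9673530459404 tip cap-frame [ 0.0015 -0.0013  0.0011] j [-0.53  0.08  2.24  0.72  0.49 -0.34]
```

carry_out(translation=[[0, 0, 0], [0, 0, -0.002], [0, 0, -0.004], [0, 0, -0.006]], rot=[[0, 0, -0.04], [0, 0, -0.04], [0, 0, -0.04], [0, 0, -0.04]])

```text
clock: 10.1
position: [0.4016, -0.09, 0.2718]
tcp_rot: [[0.571, 0.652, 0.499], [0.725, -0.686, 0.067], [0.386, 0.324, -0.864]]
force: [-2.6, -0.7, 5.2]
gripper_width: 0.0117
finger_force: 30.0
```

```bash
python3 -c "
from h import *
rd()"
```

```text
10.1 Ftool [-0.   0.5 -5.9] Ttool [ 0.07 -0.23 -0.01] Fpan [ 0.2 -0.3  5.9] w 0.0117 ff 29.961808025836945 tip cap-frame [ 0.0015 -0.0012  0.0071] j [-0.54  0.07  2.24  0.7   0.51 -0.36]
```

carry_out(translation=[[0, 0, -0.002], [0, 0, -0.004], [0, 0, -0.006], [0, 0, -0.008]], rot=[[0, 0, 0], [0, 0, 0], [0, 0, 0], [0, 0, 0]])

```text
clock: 10.5
position: [0.3973, -0.0902, 0.2781]
tcp_rot: [[0.571, 0.653, 0.498], [0.725, -0.685, 0.068], [0.385, 0.322, -0.865]]
force: [0.2, -0.8, 0.9]
gripper_width: 0.0113
finger_force: 30.0
```

```bash
python3 -c "
from h import *
rd()"
```

```text
10.5 Ftool [-0.1  0.9 -0.7] Ttool [-0.05 -0.31  0.01] Fpan [ 0.5 -0.8  0.7] w 0.0113 ff 29.956168234348297 tip cap-frame [ 0.0006 -0.0006  0.0146] j [-0.55  0.05  2.23  0.68  0.53 -0.34]
```

carry_out(translation=[[0, 0, -0.006], [0, 0, -0.012], [0, 0, -0.018], [0, 0, -0.024], [0, 0, -0.03], [0, 0, -0.038], [0, 0, -0.046], [0, 0, -0.056], [0, 0, -0.066], [0, 0, -0.076], [0, 0, -0.076]], rot=[[0, 0, 0], [0, 0, 0], [0, 0, 0], [0, 0, 0], [0, 0, 0], [0, 0, 0], [0, 0, 0], [0, 0, 0], [0, 0, 0], [0, 0, 0], [0, 0, 0]])

```text
clock: 11.6
position: [0.3591, -0.0955, 0.3451]
tcp_rot: [[0.57, 0.652, 0.499], [0.725, -0.685, 0.066], [0.386, 0.324, -0.864]]
force: [1.2, -1.3, -0.7]
gripper_width: 0.0117
finger_force: 30.0
```

```bash
python3 - <<'E'
from h import *
rd(); t=viewer.get_image("top"); s=viewer.get_image("scene")
a=cv2.resize(t[110:260,285:435,::-1],(400,400),interpolation=2); b=cv2.resize(s[85:235,295:445,::-1],(400,400),interpolation=2)
cv2.imwrite("pics/d1.png",np.hstack([a,b]))
E
```

```text
11.6 Ftool [-0.5  1.5  1.1] Ttool [ 0.2  -0.31 -0.05] Fpan [ 0.5 -1.5 -1.1] w 0.0117 ff 29.95017796754837 tip cap-frame [ 0.0011 -0.0009  0.0919] j [-0.64 -0.1   2.17  0.54  0.75 -0.23]
```

View pics/d1.png

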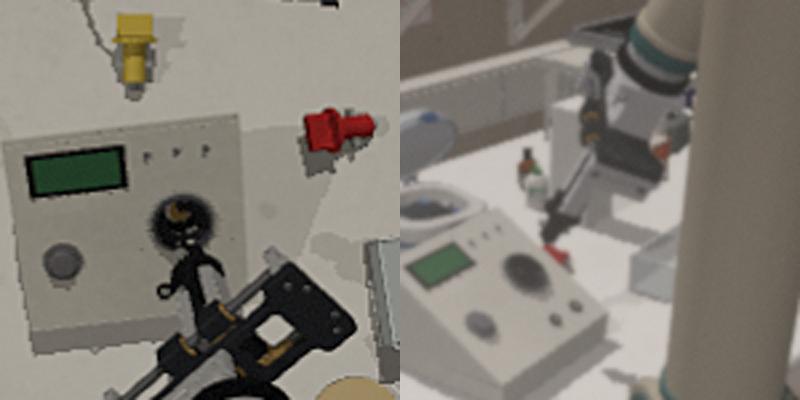

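```bash
cat > ik.py <<'E'
from h import *
def fk(q,p):
    h,a1,L2,e,L3,d6=p
    r=Rn.from_euler("z",q[0]); r3=r*Rn.from_euler("y",q[1]+q[2]); r5=r3*Rn.from_euler("z",p4*q[3])*Rn.from_euler("y",q[4])
    pos=np.array([0,0,h])+r.apply([a1,0,0])+(r*Rn.from_euler("y",q[1])).apply([0,0,L2])+r3.apply([e,0,L3])+r5.apply([0,0,d6])
    return pos,(r5*Rn.from_euler("z",p6*q[5]+c6)).as_matrix()
now=robot.state()
D=[([1.00799,.27653,1.50595,0,1.36075,-.12104],[.24577,.51963,.40391],None),
([-.14,-.05,2.31,.35,.43,-1.45],None,None),
([-.24,.03,2.35,.63,.32,-1.82],[.3702,.0162,.2531],[.497,.069,-.865]),
([-.58,-.01,2.21,.6,.62,-.49],[.381,-.0923,.3058],[.497,.069,-.865]),
([-.54,.07,2.24,.69,.52,1.04],[.3996,-.0897,.2735],[.497,.069,-.865]),
([-.55,.05,2.23,.68,.53,-.34],[.3973,-.0902,.2781],[.498,.068,-.865]),
(now["joints"],now["position"],now["tcp_rot"][:,2])]
D=[d for d in D if d[1] is not None]
best=None
for p4 in(1,-1):
    p6,c6=1,0
    f=lambda p:np.concatenate([np.r_[fk(q,p)[0]-x, .3*(fk(q,p)[1][:,2]-z) if z is not None else np.zeros(3)] for q,x,z in D])
    o=least_squares(f,[.2,0,.4,0,.4,.1])
    if best is None or o.cost<best[0]: best=(o.cost,p4,o.x,f(o.x))
_,p4,PR,rs=best
if __name__=="__main__": print(p4,PR.round(4),(rs.reshape(-1,6)*1e3).round(1))
# spin
for p6 in(1,-1):
    c6=0; R0=fk(now["joints"],PR)[1]; d=Rn.from_matrix(R0.T@now["tcp_rot"]).as_rotvec()
    Rs=np.array([[-0.904,.42753,-.00086],[.42753,.904,-.0014],[.000175,-.00163,-1]]); d2=Rn.from_matrix(fk(D[0][0],PR)[1].T@Rs).as_rotvec()
    if __name__=="__main__": print(p6,d,d2)
    if abs(np.linalg.norm(d-d2))<.05: P6,C6=p6,d[2]
p6,c6=P6,C6
LO=np.array([-2.89,-.75,.22,-1.18,.11,-2.7]);HI=np.array([2.89,2.08,2.7,4.32,2.71,2.7])
def ik(pos,R,q0):
    f=lambda q:np.r_[(fk(q,PR)[0]-pos)*5,(fk(q,PR)[1]-R).ravel(),1e-3*(q-q0)]
    o=least_squares(f,np.clip(q0,LO+.02,HI-.02),bounds=(LO+.01,HI-.01)); return o.x,np.abs(f(o.x)[:12]).max()
BOX=np.array([.4646,-.3353]);BY=.155
def place(psi,e,side,fwd,lift=0):
    e=np.radians(e); u=np.array([np.cos(psi),np.sin(psi),0]); z=np.cos(e)*u+[0,0,-np.sin(e)]
    y=side*np.array([-np.sin(psi),np.cos(psi),0]); R=np.c_[np.cross(y,z),y,z]
    foot=np.r_[BOX,0.003+.005*np.cos(e)+lift]+fwd*u  # centre of the foot's end face
    return foot-z*(.044+.005+.199),R
E
cat > try.py <<'E'
from ik import *
for e in(36,42,50):
  for deg in range(-180,180,15):
    for side in(1,-1):
      psi=np.radians(deg); o=[]
      p,R=place(psi,e,side,.03); q,r=ik(p,R,now["joints"]); 
      if r<.02: print(e,deg,side,q.round(2),np.abs(q-now["joints"]).max().round(2),p.round(3))
E
python3 ik.py && timeout 500 python3 try.py
```

```text
1 [ 0.3326 -0.1258  0.7566  0.1401  0.5322  0.4119] [[ 58.9 -36.7  -4.1   0.    0.    0. ]
 [ -5.5 -26.9  -1.3   1.4  -0.3   0.8]
 [  1.9   3.   -0.1  -0.9  -0.2  -0.5]
 [ -3.4   4.1  -5.7  -1.7   1.6  -0.9]
 [  2.7  -1.5   3.    2.4  -1.6   1.4]
 [  5.    6.    8.2  -0.   -0.    0. ]]
1 [-1.67864565e-16  2.12846832e-16  1.57079633e+00] [ 2.12339693e-05 -1.13810723e-05  1.57078922e+00]
-1 [-2.19353129e-16  2.74415580e-16  1.10601348e+00] [ 1.91156828e-05 -1.34475339e-05  1.32870922e+00]
36 -180 1 [-0.33  1.1   0.74 -0.33  2.19  1.17] 1.43 [ 0.635 -0.335  0.153]
36 -180 -1 [-0.33  1.1   0.74 -0.33  2.19 -1.97] 1.73 [ 0.635 -0.335  0.153]
36 -165 1 [-0.21  1.04  0.9  -0.43  2.05  1.07] 1.3 [ 0.629 -0.291  0.153]
36 -165 -1 [-0.21  1.04  0.9  -0.43  2.05 -2.07] 1.84 [ 0.629 -0.291  0.153]
36 -150 1 [-0.09  0.96  1.08 -0.52  1.89  1.  ] 1.23 [ 0.612 -0.25   0.153]
36 -150 -1 [-0.09  0.96  1.08 -0.52  1.89 -2.14] 1.91 [ 0.612 -0.25   0.153]
36 -135 1 [ 0.03  0.89  1.28 -0.6   1.72  0.96] 1.19 [ 0.585 -0.215  0.153]
36 -120 1 [ 0.14  0.81  1.49 -0.69  1.55  0.94] 1.23 [ 0.55  -0.188  0.153
[... 6305 characters left out ...]
[ 0.498 -0.46   0.196]
50 105 -1 [-0.9   0.88  1.03  0.27  1.89 -1.17] 1.14 [ 0.498 -0.46   0.196]
50 120 1 [-0.8   0.92  0.94  0.17  1.97  1.83] 2.06 [ 0.529 -0.447  0.196]
50 120 -1 [-0.8   0.92  0.94  0.17  1.97 -1.31] 1.23 [ 0.529 -0.447  0.196]
50 135 1 [-0.69  0.94  0.89  0.07  2.01  1.67] 1.9 [ 0.556 -0.427  0.196]
50 135 -1 [-0.69  0.94  0.89  0.07  2.01 -1.47] 1.28 [ 0.556 -0.427  0.196]
50 150 1 [-0.58  0.94  0.88 -0.04  2.02  1.51] 1.74 [ 0.577 -0.4    0.196]
50 150 -1 [-0.58  0.94  0.88 -0.04  2.02 -1.64] 1.4 [ 0.577 -0.4    0.196]
50 165 1 [-0.48  0.92  0.92 -0.15  1.98  1.34] 1.58 [ 0.59  -0.369  0.196]
50 165 -1 [-0.48  0.92  0.92 -0.15  1.98 -1.8 ] 1.56 [ 0.59  -0.369  0.196]
```

```bash
python3 - <<'E'
from ik import *
p,R=place(np.radians(45),40,-1,.03,.13)
rel(p,R); print(p, ik(p,R,now["joints"]))
# interp check: foot positions
s=now; dp=p-s["position"]; rv=Rn.from_matrix(s["tcp_rot"].T@R).as_rotvec()
q=now["joints"]
for f in np.linspace(0,1,9):
    RR=s["tcp_rot"]@Rn.from_rotvec(f*rv).as_matrix(); P=s["position"]+f*dp; q2,r=ik(P,RR,q); q=q2
    print((P+RR[:,2]*.248).round(3),q.round(2),round(r,3))
E
```

```text
t 11.7 shift [-0.2788, 0.2216, 0.0136] rot [0.2792, 0.4531, 0.1798] j [-0.63, -0.1, 2.17, 0.54, 0.75, -0.23] Fpanel [-0.21, -0.01, -0.29] w 0.0116
[ 0.35147775 -0.44842225  0.29624155] (array([-1.38193438,  0.60019133,  1.51636434,  0.68685516,  1.60498557,
       -0.78480931]), np.float64(6.090527731039685e-07))
[ 0.483 -0.079  0.13 ] [-0.67 -0.09  2.18  0.56  0.75 -0.29] 0.0
[ 0.484 -0.107  0.127] [-0.91 -0.01  2.14  0.67  0.9  -0.56] 0.0
[ 0.485 -0.135  0.125] [-1.07  0.08  2.08  0.7   1.02 -0.7 ] 0.0
[ 0.486 -0.164  0.125] [-1.17  0.17  2.    0.7   1.12 -0.78] 0.0
[ 0.486 -0.193  0.125] [-1.24  0.26  1.92  0.7   1.22 -0.81] 0.0
[ 0.487 -0.222  0.127] [-1.29  0.35  1.83  0.69  1.32 -0.83] 0.0
[ 0.487 -0.252  0.129] [-1.33  0.43  1.73  0.69  1.41 -0.82] 0.0
[ 0.486 -0.283  0.132] [-1.36  0.52  1.63  0.68  1.51 -0.81] 0.0
[ 0.486 -0.314  0.137] [-1.38  0.6   1.52  0.69  1.6  -0.78] 0.0
```

carry_out(translation=[[-0.0232, 0.0185, 0.0011], [-0.0465, 0.0369, 0.0023], [-0.0697, 0.0554, 0.0034], [-0.0929, 0.0739, 0.0045], [-0.1162, 0.0923, 0.0057], [-0.1394, 0.1108, 0.0068], [-0.1626, 0.1293, 0.0079], [-0.1859, 0.1477, 0.0091], [-0.2091, 0.1662, 0.0102], [-0.2323, 0.1847, 0.0113], [-0.2556, 0.2031, 0.0125], [-0.2788, 0.2216, 0.0136]], rot=[[0.0233, 0.0378, 0.015], [0.0465, 0.0755, 0.03], [0.0698, 0.1133, 0.045], [0.0931, 0.151, 0.06], [0.1163, 0.1888, 0.0749], [0.1396, 0.2266, 0.0899], [0.1629, 0.2643, 0.1049], [0.1861, 0.3021, 0.1199], [0.2094, 0.3398, 0.1349], [0.2327, 0.3776, 0.1498], [0.2559, 0.4153, 0.1648], [0.2792, 0.4531, 0.1798]])

```text
clock: 12.9
position: [0.3518, -0.4499, 0.2946]
tcp_rot: [[0.455, 0.707, 0.541], [0.452, -0.707, 0.544], [0.767, -0.003, -0.642]]
force: [0.2, -1.7, 0.6]
gripper_width: 0.0117
finger_force: 30.0
```

```bash
python3 - <<'E'
from ik import *
p,R=place(np.radians(45),40,-1,.03,.05); rel(p,R)
t=viewer.get_image("top"); s=viewer.get_image("scene")
st=robot.state(); foot=st["position"]+.248*st["tcp_rot"][:,2]; print(foot)
a=t[150:300,380:530,::-1].copy(); b=s[110:260,360:510,::-1].copy()
W=lambda m:m@Rz(BY).T+[*BOX,0]
c=np.array([[.05,-.08,.05],[.05,.08,.05],[-.05,.08,.05],[-.05,-.08,.05]])
o=[]
for im,n,of in((a,"top",(380,150)),(b,"scene",(360,110))):
    im=cv2.resize(im,(400,400),interpolation=2); k=400/150
    for z in(0,-.05):
        cv2.polylines(im,[((proj(n,W(c+[0,0,z]))-of+.5)*k).astype(int)],True,(255,0,0) if z==0 else (0,200,0),1)
    u=((proj(n,foot)[0]-of+.5)*k).astype(int); cv2.drawMarker(im,tuple(map(int,u)),(0,0,255),0,12,1); o.append(im)
cv2.imwrite("pics/b1.png",np.hstack(o))
E
```

```text
t 12.9 shift [-0.0595, -0.001, 0.0509] rot [-0.002, -0.0013, -0.0021] j [-1.26, 0.47, 1.68, 0.75, 1.52, -0.73] Fpanel [0.26, -1.71, 0.5] w 0.0117
[ 0.4861901  -0.31863968  0.13365554]
```

View pics/b1.png

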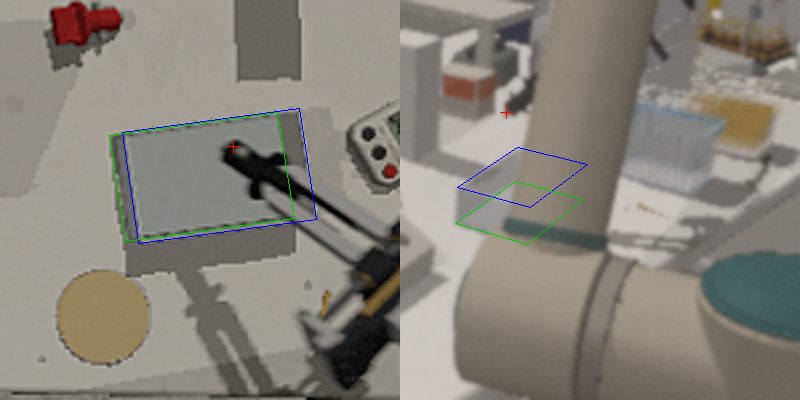

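carry_out(translation=[[-0.015, 0, 0.013], [-0.03, 0, 0.026], [-0.045, -0.001, 0.039], [-0.0595, -0.001, 0.0509], [-0.07, -0.001, 0.06], [-0.08, -0.001, 0.068], [-0.083, -0.001, 0.07], [-0.083, -0.001, 0.07]], rot=[[0, 0, 0], [0, 0, 0], [0, 0, 0], [-0.002, -0.001, -0.002], [-0.002, -0.001, -0.002], [-0.002, -0.001, -0.002], [-0.002, -0.001, -0.002], [-0.002, -0.001, -0.002]])

```text
clock: 13.8
position: [0.3513, -0.4473, 0.1868]
tcp_rot: [[0.454, 0.707, 0.542], [0.456, -0.707, 0.541], [0.766, 0.001, -0.643]]
force: [-0.2, 0.3, -0.2]
gripper_width: 0.0118
finger_force: 30.0
```

```bash
python3 - <<'E'
from ik import *
p,R=place(np.radians(45),40,-1,.03,0); rel(p,R); print(robot.state()["force"])
E
```

```text
t 13.8 shift [-0.0162, 0.0009, 0.0128] rot [0.0007, 0.0006, 0.0011] j [-1.26, 0.6, 1.79, 0.77, 1.34, -0.9] Fpanel [-0.21, 0.29, -0.1] w 0.0118
[-0.17010857  0.26523427 -0.18747802]
```

carry_out(translation=[[-0.0045, 0, 0.0035], [-0.009, 0, 0.007], [-0.0115, 0, 0.0095], [-0.0115, 0, 0.0095]], rot=[[0, 0, 0], [0, 0, 0], [0, 0, 0], [0, 0, 0]])

```text
clock: 14.2
position: [0.3511, -0.4474, 0.1719]
tcp_rot: [[0.454, 0.707, 0.542], [0.456, -0.707, 0.541], [0.765, 0.001, -0.643]]
force: [-0.0, -0.2, -0.9]
gripper_width: 0.0116
finger_force: 30.0
```

carry_out(translation=[[-0.0012, 0, 0.001], [-0.0023, 0, 0.0019], [-0.0023, 0, 0.0019]], rot=[[0, 0, 0], [0, 0, 0], [0, 0, 0]])

```text
clock: 14.5
position: [0.3511, -0.4475, 0.1692]
tcp_rot: [[0.454, 0.707, 0.542], [0.456, -0.707, 0.54], [0.765, 0.002, -0.644]]
force: [-0.3, -0.9, -0.7]
gripper_width: 0.0116
finger_force: 30.0
```

carry_out(translation=[[-0.0012, 0, 0.001], [-0.0012, 0, 0.001]], rot=[[0, 0, 0], [0, 0, 0]])

```text
clock: 14.7
position: [0.3511, -0.4475, 0.1677]
tcp_rot: [[0.454, 0.707, 0.542], [0.456, -0.707, 0.54], [0.765, 0.002, -0.644]]
force: [-0.1, 0.2, -0.7]
gripper_width: 0.0116
finger_force: 30.0
```

carry_out(translation=[[-0.0008, 0, 0.0006], [-0.0008, 0, 0.0006]], rot=[[0, 0, 0], [0, 0, 0]])

```text
clock: 14.9
position: [0.3511, -0.4476, 0.1669]
tcp_rot: [[0.454, 0.707, 0.543], [0.456, -0.707, 0.541], [0.766, 0.002, -0.643]]
force: [-0.6, -0.2, 1.9]
gripper_width: 0.0116
finger_force: 30.0
```

carry_out(translation=[[-0.0056, 0, 0], [-0.0112, 0, 0.0001], [-0.0167, 0, 0.0003], [-0.0223, 0, 0.0006], [-0.0223, 0, 0.0006]], rot=[[0, 0.0225, 0], [0, 0.045, 0], [0, 0.0675, 0], [0, 0.09, 0], [0, 0.09, 0]])

```text
clock: 15.4
position: [0.3411, -0.4572, 0.1492]
tcp_rot: [[0.401, 0.706, 0.583], [0.4, -0.708, 0.582], [0.824, -0.0, -0.566]]
force: [1.7, 2.6, 6.4]
gripper_width: 0.0119
finger_force: 33.3
```

```bash
python3 -c "
from h import *
rd(); s=robot.state(); print(s['position']+.248*s['tcp_rot'][:,2], s['force'], s['tcp_rot'][:,2])"
```

```text
15.4 Ftool [ 7.  -0.6 -1.1] Ttool [0.02 0.59 0.21] Fpan [5.  2.3 4.5] w 0.0119 ff 33.271080097183585 tip cap-frame [-0.0997 -0.2572 -0.0078] j [-1.3   0.68  1.79  0.82  1.37 -0.99]
[ 0.48576071 -0.31283226  0.00873469] [1.74975257 2.60703509 6.3835808 ] [ 0.58325777  0.58226757 -0.56636989]
```

carry_out(translation=[[0, 0, 0], [0, 0, 0], [0, 0, 0], [0, 0, 0], [0, 0, 0]], rot=[[0, 0, 0], [0, 0, 0], [0, 0, 0], [0, 0, 0], [0, 0, 0]], gripper=0.03)

```text
clock: 15.9
position: [0.342, -0.4592, 0.1501]
tcp_rot: [[0.401, 0.704, 0.586], [0.405, -0.71, 0.576], [0.822, 0.006, -0.57]]
force: [3.2, -2.7, 6.5]
gripper_width: 0.0298
finger_force: 3.6
```

carry_out(translation=[[0, 0, -0.003], [0, 0, -0.007], [0, 0, -0.015], [0, 0, -0.025], [0, 0, -0.035], [0.01, 0, -0.05], [0.02, 0, -0.07], [0.04, 0, -0.09], [0.06, 0, -0.11], [0.08, 0, -0.13], [0.08, 0, -0.13]], rot=[[0, 0, 0], [0, 0, 0], [0, 0, 0], [0, 0, 0], [0, 0, 0], [0, 0, 0], [0, 0, 0], [0, 0, 0], [0, 0, 0], [0, 0, 0], [0, 0, 0]])

```text
clock: 17.0
position: [0.2973, -0.5017, 0.293]
tcp_rot: [[0.402, 0.707, 0.582], [0.411, -0.708, 0.574], [0.818, 0.008, -0.575]]
force: [-0.4, -0.9, 0.8]
gripper_width: 0.0298
finger_force: 0.0
```

```bash
python3 - <<'E'
from h import *
rd(); t=viewer.get_image("top"); s=viewer.get_image("scene")
cv2.imwrite("pics/e1.png",np.hstack([cv2.resize(t[120:300,285:525,::-1],(533,400),interpolation=2),cv2.resize(s[140:260,280:360,::-1],(266,400),interpolation=2)]))
E
```

```text
17.0 Ftool [ 0.1  0.4 -1.2] Ttool [-0.   -0.49  0.04] Fpan [-0.  -0.9  1. ] w 0.0298 ff 0.0 tip cap-frame [-0.072  -0.2966  0.1402] j [-1.38  0.52  1.62  0.75  1.64 -0.81]
```

View pics/e1.png

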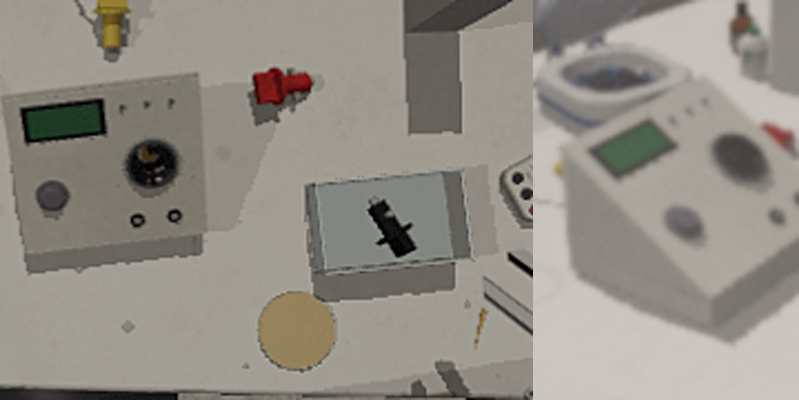

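The last picture shows the black cap lying in the clear box at about (390,227). The holder is empty, the box has not moved, and the red and yellow look-alikes are where they were. The arm is clear of everything.

```bash
python3 -c "
from rig import robot
print(robot.hand_in())"
```

```text
the job is handed in; nothing more can be done
None
```

The job is handed in at about 17 s of the 58 s: the standby key was pressed just past its click, and the fuse cap was unlocked without forcing, drawn out and laid in the clear box, with nothing else seen to have moved in the last pictures (carton, amber bottle and marker were outside that view).

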